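# Let the ratchet clamp off a plaster limb model and lay it in the bench cradle

## Task

Take the plaster limb model out of the carving vise: lift the sprung pawl off the ratchet wheel by pushing down its thumb pad, and keep it off until the clamping cup has sprung right back to its stop; only then lift the model out. Lay it gently in the cradle on the bench, its plaster body centred across both V rests (either end may lead), let go, and leave the other things on the bench where they are.

Things in the scene. Friction and masses are not known exactly. Their poses are not given: they have to be found in the camera images.
- cast_mid (a point): White plaster limb model lying level in the vise, 145 mm long, a 22 mm steel tube out of its thick end; about 0.42 kg. Point: its balance point, on its axis, 85 mm above the bench. y runs along it to the tube: tip at y -87, plaster to +58, tube to +106 mm. Round: 53 mm across here, 60 at the tube end, 48 at y -57. Fingers from above have room at both sides from y -35 to +45 mm.
- vise: Carving vise, fixed, 350 mm long. Origin on the bench under the model; y runs along it to the fork, z up. Bed 60 wide, 22 mm high. Open-topped fork (100 mm high) at y +79 holds the tube, a V rest at y -42 the thin end; the unclamped model stays lying there and lifts straight up. Tailstock block y -130 to -200, 110 mm high; on its +x side the 80 mm ratchet wheel, ball lever and pawl.
- thumb_pad (a point): Centre of the top of the pawl's thumb pad: flat steel 22 x 26 mm, 115 mm above the bench, past the tailstock's outer end (vise frame x +36, y -250 mm), free above. The pawl rocks on a pin 50 mm from the pad; its nose sits in the teeth on top of the wheel. Pushing the pad straight down (3 to 7 N) lifts the nose: 8 mm down just clears the teeth, 16 mm is the limit. Let go, it springs back.
- pawl (a joint): Pawl angle, rad: 0 nose seated in a tooth, about 0.16 just clear of the tooth tips, 0.32 at its limit (pad right down).
- ram (a joint): Clamping ram with its rubber-lined cup (58 mm across), m: 0 clamped, the cup covering the last 10 mm of the model's tip; 0.036 right back at its stop. While the pawl is off a return spring (about 20 N) drives it back by itself, in under 2 s; if the pawl drops it stops at the next tooth (6.3 mm apart) until the pawl is lifted again.
- ball (a point): Centre of the 32 mm black ball on the 90 mm clamping lever, which turns with the ratchet wheel. Clamped, it lies low beside the ram, pointing to the model; as the clamp backs off it swings up by itself to upright, ball 147 mm above the bench and 90 mm from the thumb pad. Need not be handled.
- cradle: Cradle, fixed to the bench: plywood foot 90 x 150 x 12 mm with two grey lined V rests (90 degrees, open upward, 18 mm thick) 42 mm either side of its middle. Origin: under its middle, on the bench; y runs along the grooves. Groove bottoms 26 mm, arm tops 58 mm above the bench. The model's axis lies about 64 mm above the bench in it; fingers fit between the two rests.
- bowl_mid (a point): Yellow mixing bowl, 116 mm across, 55 mm high, loose; bystander. Point at its centre, half-way up.
- spatula_grip (a point): Spatula, 180 mm long, lying on the bench, loose; bystander. Point on its handle.
- stump_mid (a point): Another plaster model, 88 mm across and 150 mm high, standing, loose; bystander. Point at its centre, half-way up.
- pot_mid (a point): White pot of pencils, 68 mm across, pot 90 mm high, pencils to 190 mm, loose; bystander. Point at the pot's centre, half-way up.
There are look-alikes about, which are no part of the job. Leave any green, orange or red look-alike of the cradle alone.

How it is judged (in metres and radians):
On the way:
1. the pawl was kept off until the clamping cup is right back (ram beyond 33 mm), the model still lying in the vise (value of joint ram above 0.033 m and distance of cast_mid from where it was at the start of the episode below 0.025 m), for 0.2 s.
At the end, for the whole second after the job is handed in: The clamping cup is still right back (ram beyond 33 mm) and the model lies released and at rest in both V rests: its balance point within 12 mm across and 24 mm along of the cradle's middle, 56 to 73 mm above the bench, its axis within 0.2 rad of the cradle's y (value of joint ram above 0.033 m and x of cast_mid in the frame of cradle between -0.012 and 0.012 m and y of cast_mid in the frame of cradle between -0.024 and 0.024 m and z of cast_mid in the frame of cradle between 0.056 and 0.073 m and angle between the y axis of cast_mid and the y axis of cradle, either way round below 0.2 rad and linear speed of cast below 0.02 m/s and contact force between cast and the fingers below 0.2 N); the robot touches nothing.
It fails at once if the model pulled about (over 25 mm) while the clamp is still on (ram under 15 mm) (value of joint ram below 0.015 m and distance of cast_mid from where it was at the start of the episode above 0.025 m).
It fails at once if the model knocked or pressed into the cradle (over 40 N) (contact force between cast and cradle above 40 N).
It fails at once if the model let fall: faster than 0.4 m/s (a drop of about 8 mm) with no finger on it (linear speed of cast above 0.4 m/s and contact force between cast and the fingers below 0.1 N).
It fails at once if a bystander moved by more than 30 mm (distance of any of bowl_mid, spatula_grip, stump_mid, pot_mid from where it was at the start of the episode above 0.03 m).
It also fails if it takes over 51 s, if anything falls off the work surface, if the arm or the gripper's body presses on something with over 40 N, if the wrist force passes 120 N, or if a joint passes its speed limit or range.

## Robot

A 6-joint arm with a two-finger parallel gripper is mounted at the origin on the work surface. World frame = base frame: x ahead of the robot, y to its left, z up, the work surface at z = 0. Lengths are in mm, angles in rad, forces in N, time in s.
With the tool pointing down it reaches from about 300 to 750 mm from the base axis. Payload 8.5 kg.
Tool frame: the origin (TCP) lies midway between the tips of the shut fingers; the grasp point (between the pads) lies 19 mm behind it (ctrl.grip_point_offset is the distance from the TCP to the grasp point, in mm); z points along the fingers, y is the line along which they close (so a half turn about z gives the same grasp; the last joint's range is limited). The gripper opens to 88 mm and grips with 3 to 60 N. Pads are 18 mm wide; open, the fingers measure 123 mm over their backs; the gripper's body (75 mm by 187 mm) begins 45 mm behind the grasp point.
Start: joints at [1.097, 0.381, 1.297, -0, 1.464, -0.215], TCP at [140.748, 531.667, 213.748] pointing down, gripper open.
Joint ranges: [-3.11, 3.11], [-0.89, 2.33], [0.22, 2.48], [-1.42, 4.56], [0.17, 2.85], [-2.88, 2.88]. Speed limits (rad/s): [2.39, 2.39, 3.14, 3.14, 3.14, 3.14].

## Interface

Orientations are given as a 3x3 rotation matrix whose columns are the frame's x, y, z axes.
In Python, from station import ctrl gives the robot as it stands.
- The arm moves only by the tool step_arm, never from a script. Its argument "steps" is a list of rows, each a list of 5 numbers: the gripper command: -1 is fully open, 1 is shut, values between are in proportion, then the shift along the tool's x, y, z as a fraction of full scale, then the turn about the tool's z as a fraction of full scale. In form: [[grip, x, y, z, twist], ...]. A call has 1 to 20 rows; each row shifts and turns the commanded pose from where the row before left it, along the tool's axes as they then stand; what a row does not reach is not made up. Full scale, the value 1, is 50 cm for a shift and pi rad for a turn. A row lasts 1/10 s, in which the tool goes at most 50 mm and 8.59 degrees, less where a joint would pass 70% of its speed; a pose out of reach is approached as far as the arm can. A call with a number of a shift or a turn outside -1 to 1 is refused whole. A call with a gripper value outside its range is refused whole. The fingers move at their own pace and stop on an object; "grip_force" is the grip in N (left out, the last holds). Time passes only in rows, so rows that do not move let the fingers close. It gives the time, the measured TCP pose, the force, the opening and the grip force at its end, in the units of the state.
- ctrl.read_state(): the state, without advancing time (a new reading comes with each control period).
- ctrl.snapshot(name): name is "side" or "top"; returns the picture (400x640x3 uint8, red, green, blue); there is no depth.
- ctrl.camera_model(name): a dict with "camera_matrix" (3x3 intrinsics, pixels), "eye" and "attitude" of the camera in the world. Camera axes: x right, y down, z forward; pixel columns grow to the right and rows downward; lengths in mm; the calibration is good to about 2 mm. A picture is of the moment at which its call begins. camera_model takes no time and is no camera call.
- ctrl.close_job(): hands the job in; it is judged then, once.
The state is a dict: "time": time; "q": joint angles; "joint_vel": joint speeds; "joint_efforts": joint torques, N m; "ee_pos": TCP position; "tcp_rot": TCP orientation; "wrist_force": force on the tool from outside, world axes, zero at the start; "wrist_torque": the same for the moment, N m; "opening": finger opening in mm; "grip_force": force on a finger pad.
Only numpy, scipy, OpenCV 4.12 (cv2) and the standard library are available. Lean on these libraries where they do the work, as an engineer would, in place of code of your own. Each camera call takes 0.05 s, during which the arm holds its last target. There are 200 camera calls.

## Working session

There is one attempt and no reset: what is moved stays moved. The work goes in short steps, Python scripts to look and compute and a tool call to move; the robot and the scene stay as the last step left them, time stands still between calls to the robot, and variables do not carry over. Pictures are saved under pics/ and viewed, at most 10 in all, crops included, and the job is handed in when it is done.

Besides the shell and the picture viewer there is one more tool, called after "Call:" as name([rows], argument=value, ...), one row to a line, values as JSON. step_arm: Moves the arm, as the interface text tells. Shift numbers are shares of 50 cm and turn numbers shares of pi rad, none past 1 either way. Its arguments: {"type":"object","properties":{"steps":{"type":"array"},"grip_force":{"type":"number"}},"required":["steps"]}

```bash
mkdir -p pics
cat > h.py <<'E'
import numpy as np, cv2
from station import ctrl
def cam(n):
    c=ctrl.camera_model(n); return np.array(c["camera_matrix"]),np.array(c["eye"],float),np.array(c["attitude"])
def ray(n,u,v):
    K,e,R=cam(n); d=R@np.linalg.solve(K,[u,v,1.]); return e,d/np.linalg.norm(d)
def onz(n,u,v,z):
    e,d=ray(n,u,v); return e+d*(z-e[2])/d[2]
def proj(n,p):
    K,e,R=cam(n); q=K@(R.T@(np.array(p,float)-e)); return q[:2]/q[2]
def snap(n,f):
    im=ctrl.snapshot(n)[:,:,::-1].copy(); cv2.imwrite("pics/"+f,im); return im
E
python3 - <<'E'
from h import *
for n in("top","side"):
    snap(n,n+"0.png"); print(n,ctrl.camera_model(n))
s=ctrl.read_state(); print(s["ee_pos"],s["tcp_rot"],s["opening"],s["time"])
E
```

```text
top {'camera_matrix': array([[520.27410651,   0.        , 321.60849117],
       [  0.        , 520.27410651, 189.37203453],
       [  0.        ,   0.        ,   1.        ]]), 'eye': array([ 284.32777621,  -75.93562089, 1740.0699326 ]), 'attitude': array([[-2.42121147e-02, -9.91084053e-01,  1.31019742e-01],
       [-9.99702594e-01,  2.43853157e-02, -2.82525191e-04],
       [-2.91495155e-03, -1.30987616e-01, -9.91379719e-01]])}
side {'camera_matrix': array([[383.95764096,   0.        , 319.25889487],
       [  0.        , 383.95764096, 196.31366864],
       [  0.        ,   0.        ,   1.        ]]), 'eye': array([ 329.50391429, -965.91964258,  804.2297909 ]), 'attitude': array([[ 0.98405896, -0.10988707,  0.13983131],
       [-0.17781178, -0.59331796,  0.78508392],
       [-0.00330614, -0.79743253, -0.60339907]])}
[140.64260502 531.4178259  213.20291796] [[-9.66684021e-01  2.55972028e-01 -5.69269708e-04]
 [ 2.55972542e-01  9.66683327e-01 -1.18487749e-03]
 [ 2.47008043e-04 -1.29111955e-03 -9.99999136e-01]] 88.05203054970283 0.1
```

View pics/top0.png

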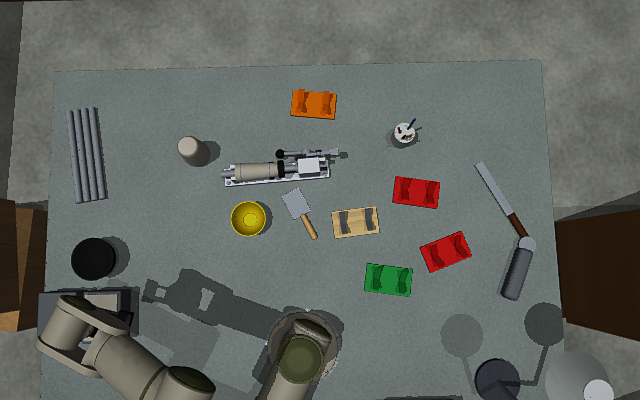

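View pics/side0.png

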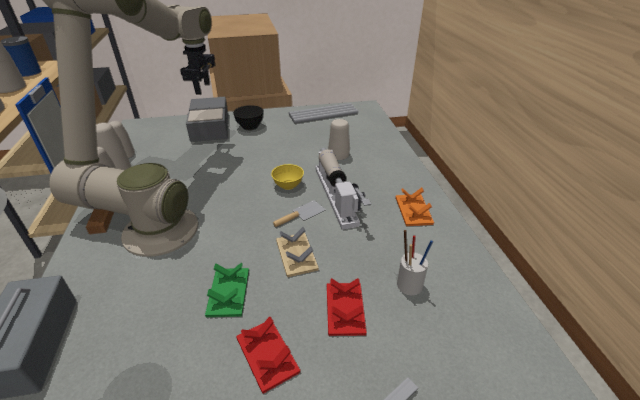

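Top view: the vise runs from (222,177) to (335,160), with the plaster model at about (258,171), the tailstock at (312,165) and the thumb pad near (343,155). There are five cradle-shaped things: orange (314,104), red (416,191), red (446,251), green (389,279) and plywood with grey rests (356,222). The plywood one fits the description. I'll confirm it with a crop.

Run:
```python
from h import *
a=cv2.imread("pics/top0.png")[135:245,215:390]
b=cv2.imread("pics/side0.png")[140:280,260:400]
a=cv2.resize(a,None,fx=4.5,fy=4.5,interpolation=cv2.INTER_CUBIC); cv2.imwrite("pics/c1.png",a)
b=cv2.resize(b,None,fx=4.2,fy=4.2,interpolation=cv2.INTER_CUBIC); cv2.imwrite("pics/c2.png",b)
```

```text
(no output)
```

View pics/c1.png

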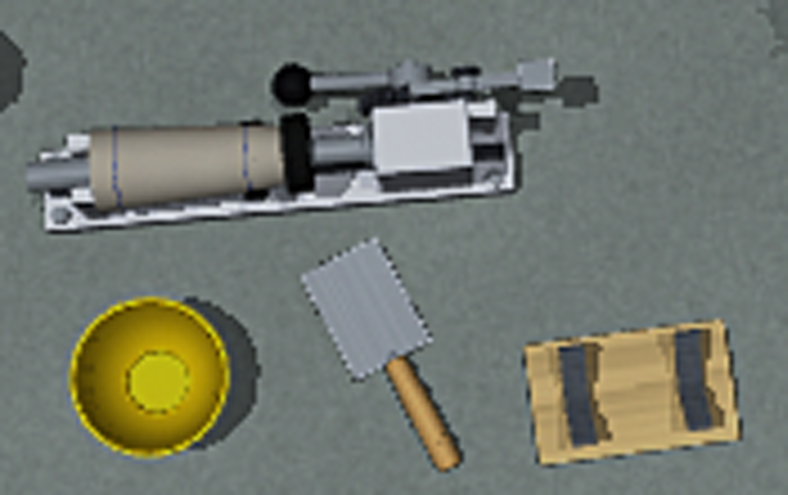

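View pics/c2.png

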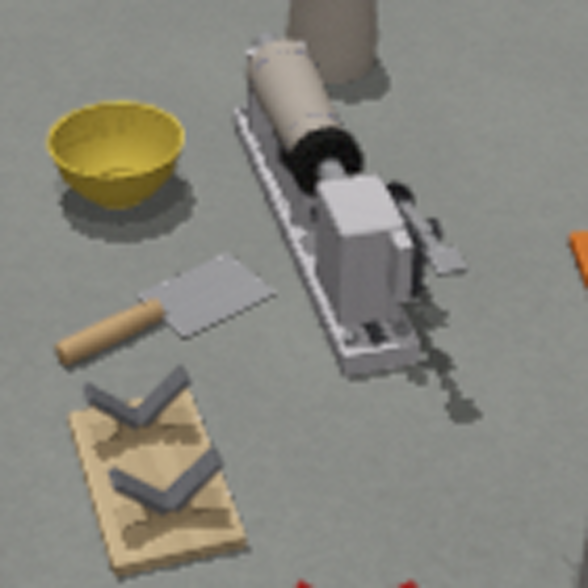

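The crops confirm it: plywood foot with grey V rests, crop corners at about (525,345), (722,320), (741,438) and (542,465). The thumb pad is at top-crop (537,74) and side-crop (443,261), the tailstock top is centred at (422,136), and the model body runs from x 91 to 283.

Run:
```python
from h import *
T=lambda x,y:((x+.5)/4.5-.5+215,(y+.5)/4.5-.5+135)
S=lambda x,y:((x+.5)/4.2-.5+260,(y+.5)/4.2-.5+140)
def tri(a,b):
    e1,d1=ray("top",*a);e2,d2=ray("side",*b)
    t=np.linalg.lstsq(np.c_[d1,-d2],e2-e1,rcond=None)[0]
    p,q=e1+t[0]*d1,e2+t[1]*d2; return (p+q)/2,np.linalg.norm(p-q)
pad=onz("top",*T(537,74),115); print("pad",pad,"tri",tri(T(537,74),S(443,261)))
print("ball side", tri(T(293,85),S(400,195)))
tc=[onz("top",*T(*p),110) for p in((378,107),(466,100),(470,165),(374,172))]; tm=np.mean(tc,0); print("tail",tm,[np.linalg.norm(tc[i]-tc[i-1]) for i in range(4)])
hi=onz("top",*T(92,168),85); lo=onz("top",*T(281,155),85); tube=onz("top",*T(28,175),85)
print("thick",hi,"cup edge",lo,"tube end",tube,np.linalg.norm(hi-lo),np.linalg.norm(tube-hi))
def frame(a,d): d=d/np.linalg.norm(d);return d
# axis: tail centre to tube end
d=(tube-tm)[:2];L=np.linalg.norm(d);d/=L;x=np.array([d[1],-d[0]])
print("len tail-tube (271)",L,"d",d,"ang",np.degrees(np.arctan2(d[1],d[0])))
o=tm[:2]+165*d; print("origin",o,"from tube",tube[:2]-106*d,"from thick",hi[:2]-58*d)
print("pad in vise",x@(pad[:2]-o),d@(pad[:2]-o))
im=cv2.imread("pics/top0.png");h=cv2.cvtColor(im,cv2.COLOR_BGR2HSV)
m=np.zeros(im.shape[:2],np.uint8);m[200:245,328:386]=cv2.inRange(h,(8,50,90),(28,200,255))[200:245,328:386]
c=np.vstack([k for k in cv2.findContours(m,0,1)[0] if len(k)>5]);r=cv2.boxPoints(cv2.minAreaRect(c))
P=np.array([onz("top",*p,12) for p in r]);print("rect",r.tolist(),P.mean(0),[np.linalg.norm(P[i]-P[i-1]) for i in range(4)])
P=np.array([onz("top",*T(*p),12) for p in((525,345),(722,320),(741,438),(542,465))]);print(P.mean(0),[np.linalg.norm(P[i]-P[i-1]) for i in range(4)]);e=P[0]+P[3]-P[1]-P[2];print("cradle ang",np.degrees(np.arctan2(e[1],e[0])))
# grey rests centres at mid height
g=[onz("top",*T(*p),42) for p in((580,395),(695,380))];print("rests",g,np.mean(g,0))
mm=np.zeros(im.shape[:2],np.uint8);mm[200:245,328:386]=255
print("bowl",onz("top",*T(150,378),55),"blade end",onz("top",*T(375,240),2))
```

```text
pad [ 621.05280307 -118.60952587  115.        ] tri (array([ 618.86373846, -118.24281074,  114.18808649]), np.float64(4.67725622635925))
ball side (array([633.80232154,  59.54730132,  42.80563538]), np.float64(3.1483351199411893))
tail [579.53163113 -36.28058434 110.        ] [np.float64(46.68172970931852), np.float64(62.4983607728758), np.float64(46.73418826376023), np.float64(67.89438880949031)]
thick [566.59520754 201.24075318  85.        ] cup edge [572.69246772  65.68878365  85.        ] tube end [562.64619542 247.10911041  85.        ] 135.68903060109446 46.038037445974105
len tail-tube (271) 283.89229829234495 d [-0.05947832  0.9982296 ] ang 93.40986897393043
origin [569.71770906 128.4272993 ] from tube [568.95089687 141.29677304] from thick [570.04494985 143.34343651]
pad in vise 36.550875995147074 -249.6527955656217
rect [[330.8773498535156, 211.05947875976562], [375.4237976074219, 205.24905395507812], [378.9367980957031, 232.18212890625], [334.3903503417969, 237.9925537109375]] [ 402.09762084 -184.4432189    12.        ] [np.float64(90.13907045162313), np.float64(149.9010570438099), np.float64(90.25676735937027), np.float64(148.8839030107508)]
[ 401.73422036 -185.29102798   12.        ] [np.float64(89.37332220975692), np.float64(147.2312764201589), np.float64(88.21747061818549), np.float64(147.9145172040055)]
cradle ang 96.07711564013279
rests [array([ 398.30003303, -145.22865101,   42.        ]), array([ 407.15000113, -228.99937255,   42.        ])] [ 402.72501708 -187.11401178   42.        ]
bowl [417.2484857  164.81305085  55.        ] blade end [520.84513068   3.20874505   2.        ]
```

Call:
step_arm([
  [1,0,0,-0.01,0.0442],
  [1,0,0,-0.01,0.0442],
  [1,0,0,-0.01,0.0442],
  [1,0,0,-0.01,0.0442],
  [1,0,0,0,0.0442],
  [1,0,0,0,0.0442],
  [1,0,0,0,0.0442],
  [1,0,0,0,0.0442],
  [1,0,0,0,0.0442],
  [1,0,0,0,0],
], grip_force=20)

```text
time: 1.1
ee_pos: [140.7, 531.5, 233.4]
tcp_rot: [[-0.061, 0.998, -0.0], [0.998, 0.061, -0.001], [-0.001, -0.0, -1.0]]
wrist_force: [1.0, 0.4, 0.1]
opening: 10.1
grip_force: 0.0
```

Call:
step_arm([
  [1,-0.0678,0.044,0,0],
  [1,-0.0678,0.044,0,0],
  [1,-0.0678,0.044,0,0],
  [1,-0.0678,0.044,0,0],
  [1,-0.0678,0.044,0,0],
  [1,-0.0678,0.044,0,0],
  [1,-0.0678,0.044,0,0],
  [1,-0.0678,0.044,0,0],
  [1,-0.0678,0.044,0,0],
  [1,-0.0678,0.044,0,0],
  [1,-0.0678,0.044,0,0],
  [1,-0.0678,0.044,0,0],
  [1,-0.0678,0.044,0,0],
  [1,-0.0678,0.044,0,0],
  [1,-0.0678,0.044,0,0],
  [1,-0.0678,0.044,0,0],
  [1,-0.0678,0.044,0,0],
  [1,-0.0678,0.044,0,0],
  [1,-0.0678,0.044,0,0],
  [1,-0.0678,0.044,0,0],
])

```text
time: 3.1
ee_pos: [622.8, -119.1, 233.5]
tcp_rot: [[-0.066, 0.998, -0.0], [0.998, 0.066, 0.0], [0.0, -0.0, -1.0]]
wrist_force: [0.0, 0.4, -0.3]
opening: 0.2
grip_force: 0.0
```

Call:
step_arm([
  [1,0,0,0.04,0],
  [1,0,0,0.04,0],
  [1,0,0,0.04,0],
  [1,0,0,0.04,0],
  [1,0,0,0.02,0],
  [1,0,0,0,0],
  [1,0,0,0,0],
])

```text
time: 3.8
ee_pos: [622.4, -117.7, 144.5]
tcp_rot: [[-0.063, 0.998, 0.001], [0.998, 0.063, -0.0], [-0.0, 0.001, -1.0]]
wrist_force: [0.4, -0.0, -0.1]
opening: 0.5
grip_force: 0.0
```

Call:
step_arm([
  [1,0,-0.002,0.02,0],
  [1,0,0,0.02,0],
  [1,0,0,0.006,0],
  [1,0,0,0.006,0],
  [1,0,0,0.006,0],
  [1,0,0,0.006,0],
  [1,0,0,0.006,0],
  [1,0,0,0.006,0],
  [1,0,0,0.006,0],
  [1,0,0,0,0],
])

```text
time: 4.8
ee_pos: [620.9, -117.6, 102.3]
tcp_rot: [[-0.062, 0.998, -0.001], [0.998, 0.062, 0.0], [0.0, -0.001, -1.0]]
wrist_force: [0.7, -0.3, 0.4]
opening: 0.5
grip_force: 0.0
```

Run:
```python
from h import *
b=snap("side","s1.png")[130:260,290:410]
b=cv2.resize(b,None,fx=4.5,fy=4.5,interpolation=cv2.INTER_CUBIC); cv2.imwrite("pics/c3.png",b)
```

```text
(no output)
```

View pics/c3.png

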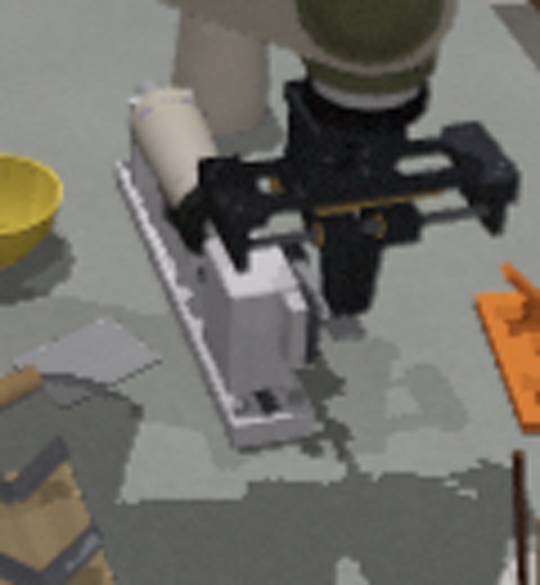

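The crop shows the fingertips at about (347,312) with the pad's edge still visible at (343,325), and there's no force. I'll compare projections before pressing further.

Run:
```python
from h import *
p=ctrl.read_state(); print(p["ee_pos"],p["wrist_force"])
for q in (p["ee_pos"],[621,-118.6,115],[621,-118.6,102],[621,-118.6,90]): print(proj("side",q),proj("top",q))
b=cv2.imread("pics/side0.png")[185:225,345:385]
b2=cv2.imread("pics/s1.png")[185:225,345:385]
cv2.imwrite("pics/c4.png",np.hstack([cv2.resize(x,None,fx=10,fy=10,interpolation=cv2.INTER_NEAREST) for x in(b,b2)]))
```

```text
[ 621.01925279 -117.68739538  102.56487468] [ 0.01783557 -0.2681812   1.19943414]
[366.26908822 204.54446686] [333.5772177 151.8643225]
[366.64862588 201.39700866] [333.94190451 151.07191796]
[366.33417882 204.88506921] [333.85843283 151.89895208]
[366.04777116 208.06209774] [333.78251877 152.65110555]
```

View pics/c4.png

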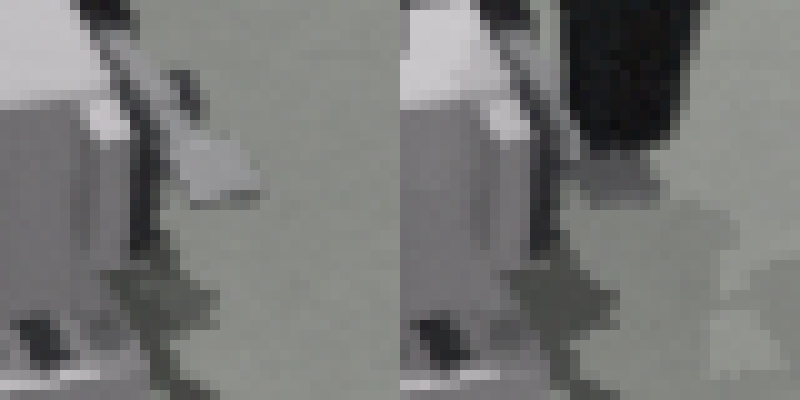

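Left: the pad sits at rows 198–205, as predicted. Right: the black fingertip ends at row 199.5, above the still-seated (shaded) pad, so the tips sit a little higher than the reported TCP. I'll go down slowly, watching the force.

Call:
step_arm([
  [1,0,0,0.004,0],
  [1,0,0,0.004,0],
  [1,0,0,0.004,0],
  [1,0,0,0,0],
])

```text
time: 5.25
ee_pos: [620.9, -117.6, 96.4]
tcp_rot: [[-0.062, 0.998, -0.001], [0.998, 0.062, 0.0], [0.0, -0.001, -1.0]]
wrist_force: [-0.8, 0.7, 0.8]
opening: 0.5
grip_force: 0.0
```

Run:
```python
from h import *
p=ctrl.read_state(); print(p["ee_pos"],p["wrist_force"])
s0=cv2.imread("pics/side0.png"); q=[140.7,531.5,213.4]; print(proj("side",q))
b2=snap("side","s2.png")[185:225,345:385]
u,v=map(int,proj("side",q)); b=s0[v-30:v+10,u-20:u+20]
cv2.imwrite("pics/c5.png",np.hstack([cv2.resize(x,None,fx=10,fy=10,interpolation=cv2.INTER_NEAREST) for x in(b,b2)]))
```

```text
[ 620.94082603 -117.64570394   96.3864551 ] [-0.76433664  0.72646152  0.81320957]
[204.48266228  95.19219856]
```

View pics/c5.png

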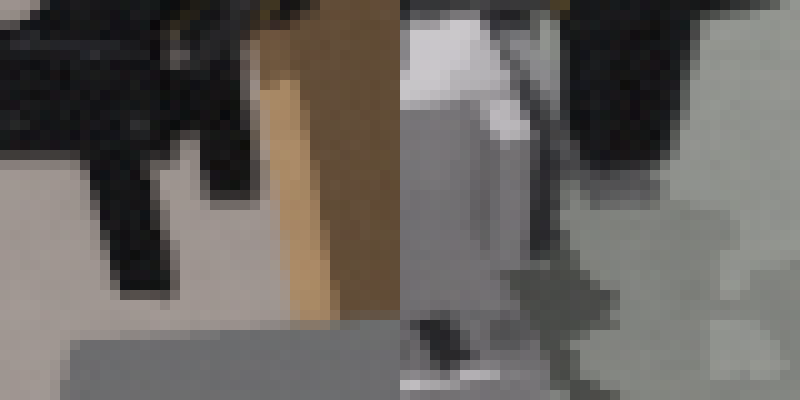

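The open-finger view at the start shows the same offset: the tips appear about 5 px, roughly 18 mm, above the reported TCP. I'll continue down to contact, which will calibrate it.

Call:
step_arm([
  [1,0,0,0.004,0],
  [1,0,0,0.004,0],
  [1,0,0,0,0],
])

```text
time: 5.6
ee_pos: [620.9, -117.6, 92.4]
tcp_rot: [[-0.062, 0.998, -0.001], [0.998, 0.062, 0.0], [0.0, -0.001, -1.0]]
wrist_force: [-0.6, 0.1, 0.0]
opening: 0.5
grip_force: 0.0
```

Call:
step_arm([
  [1,0,0,0.004,0],
  [1,0,0,0,0],
])

```text
time: 5.8
ee_pos: [621.0, -117.7, 90.5]
tcp_rot: [[-0.062, 0.998, -0.0], [0.998, 0.062, 0.0], [0.0, -0.0, -1.0]]
wrist_force: [0.5, -0.0, -0.8]
opening: 0.5
grip_force: 0.0
```

Call:
step_arm([
  [1,0,0,0.004,0],
  [1,0,0,0,0],
])

```text
time: 6.0
ee_pos: [621.3, -118.0, 89.3]
tcp_rot: [[-0.062, 0.998, 0.001], [0.998, 0.062, -0.001], [-0.001, 0.001, -1.0]]
wrist_force: [-1.0, -1.0, 2.8]
opening: 0.4
grip_force: 1.7
```

Call:
step_arm([
  [1,0,0,0.004,0],
  [1,0,0,0,0],
])

```text
time: 6.2
ee_pos: [621.3, -118.4, 87.6]
tcp_rot: [[-0.062, 0.998, 0.001], [0.998, 0.062, -0.002], [-0.002, 0.001, -1.0]]
wrist_force: [-1.9, -2.0, 5.2]
opening: 0.5
grip_force: 2.7
```

Call:
step_arm([
  [1,0,0,0.004,0],
  [1,0,0,0,0],
])

```text
time: 6.4
ee_pos: [621.4, -118.5, 85.2]
tcp_rot: [[-0.062, 0.998, 0.001], [0.998, 0.062, -0.001], [-0.002, 0.001, -1.0]]
wrist_force: [-0.1, -3.7, 3.4]
opening: 0.1
grip_force: 1.7
```

Call:
step_arm([
  [1,0,0,0.004,0],
  [1,0,0,0,0],
])

```text
time: 6.6
ee_pos: [621.5, -118.6, 83.0]
tcp_rot: [[-0.062, 0.998, 0.001], [0.998, 0.062, -0.002], [-0.002, 0.001, -1.0]]
wrist_force: [-0.1, -4.4, 5.2]
opening: 0.5
grip_force: 2.8
```

Run:
```python
from h import *
p=ctrl.read_state(); print(p["ee_pos"],p["wrist_force"],p["wrist_torque"])
b=snap("side","s3.png")[130:230,300:400]
cv2.imwrite("pics/c6.png",cv2.resize(b,None,fx=6,fy=6,interpolation=cv2.INTER_CUBIC))
```

```text
[ 621.46353247 -118.58532947   82.97192208] [-0.0680546  -4.39196064  5.16870597] [-0.86325186  0.07682822 -0.02732013]
```

View pics/c6.png

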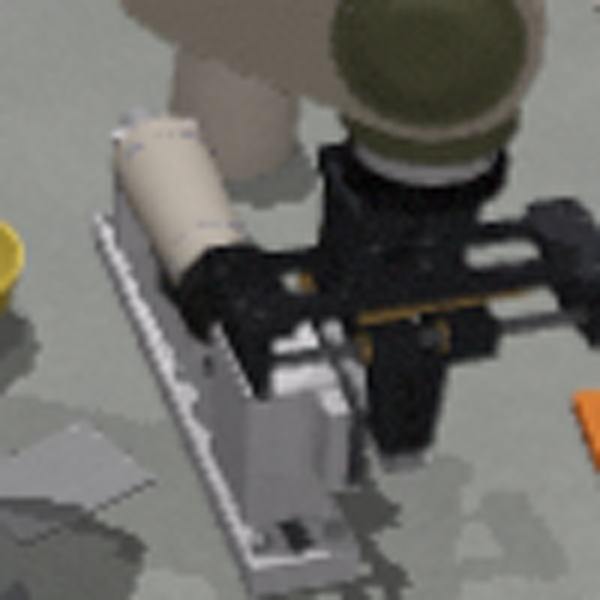

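The crop shows the shut fingertips resting on the pad at (405,460), with the tailstock and ball lever clear. Contact came at ee z≈90, so the true tips sit about 25 mm above the reported TCP. I'll press to about 12 mm and hold.

Call:
step_arm([
  [1,0,0,0.004,0],
  [1,0,0,0.004,0],
  [1,0,0,0.003,0],
  [1,0,0,0,0],
  [1,0,0,0,0],
  [1,0,0,0,0],
  [1,0,0,0,0],
  [1,0,0,0,0],
  [1,0,0,0,0],
  [1,0,0,0,0],
  [1,0,0,0,0],
  [1,0,0,0,0],
  [1,0,0,0,0],
  [1,0,0,0,0],
  [1,0,0,0,0],
  [1,0,0,0,0],
  [1,0,0,0,0],
  [1,0,0,0,0],
  [1,0,0,0,0],
  [1,0,0,0,0],
])

```text
time: 8.65
ee_pos: [621.6, -119.1, 77.8]
tcp_rot: [[-0.062, 0.998, 0.002], [0.998, 0.062, -0.002], [-0.003, 0.001, -1.0]]
wrist_force: [-0.2, -7.7, 4.9]
opening: 0.5
grip_force: 3.5
```

Call:
step_arm([
  [1,0,0,0,0],
  [1,0,0,0,0],
  [1,0,0,0,0],
  [1,0,0,0,0],
  [1,0,0,0,0],
  [1,0,0,0,0],
])

```text
time: 9.25
ee_pos: [621.6, -119.0, 77.8]
tcp_rot: [[-0.062, 0.998, 0.002], [0.998, 0.062, -0.002], [-0.003, 0.001, -1.0]]
wrist_force: [-0.5, -7.4, 5.3]
opening: 0.8
grip_force: 3.5
```

Run:
```python
from h import *
p=ctrl.read_state(); print(ctrl.grip_point_offset,p["ee_pos"],p["wrist_force"])
a=snap("top","t4.png")[130:200,215:355]
b=snap("side","s4.png")[130:230,300:400]
a=cv2.resize(a,(560,280),interpolation=cv2.INTER_CUBIC);b=cv2.resize(b,(300,300),interpolation=cv2.INTER_CUBIC)
o=np.zeros((590,560,3),np.uint8);o[:280]=a;o[285:585,:300]=b;cv2.imwrite("pics/c7.png",o)
```

```text
18.700000000000003 [ 621.56624505 -119.03345792   77.78571735] [-0.50108473 -7.35477486  5.26221954]
```

View pics/c7.png

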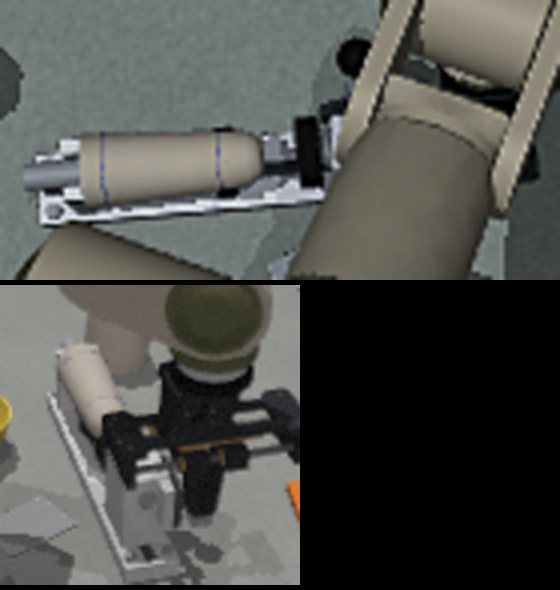

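The cup has moved from column 277 to 289 (≈37 mm), right back. The model's tip is now visible at (281,170), still in place, and the ball is upright at (303,144). Next: measure the model, then lift off the pad.

Run:
```python
from h import *
T=lambda x,y:((x+.5)/4-.5+215,(y+.5)/4-.5+130)
tip=onz("top",*T(264,160),85); end=onz("top",*T(79,170),100); b1=onz("top",*T(104,169),100);b2=onz("top",*T(218,162),100)
d=np.array([-.062,.998]);
for n,p,y in(("tip",tip,-87),("end",end,58)): print(n,p,p[:2]-y*d)
im=cv2.imread("pics/t4.png").astype(int)
# plaster silhouette mid rows by colour (warm: r-b)
h=(im[:,:,2]-im[:,:,0]>22)&(im[:,:,2]>110)
pts=[]
for u in range(238,276,3):
    r=np.where(h[155:192,u])[0]+155; pts.append((u,r.min(),r.max()))
print(pts)
P=np.array([onz("top",u,(a+b)/2,85) for u,a,b in pts]); k=np.polyfit(P[:,1],P[:,0],1); print("x(y)",k,np.polyval(k,135))
```

```text
tip [570.54541923  54.19945973  85.        ] [565.15141923 141.02545973]
end [563.50605917 200.90509329 100.        ] [567.10205917 143.02109329]Traceback (most recent call last):
  File "<stdin>", line 11, in <module>
    return umr_minimum(a, axis, None, out, keepdims, initial, where)
ValueError: zero-size array to reduction operation minimum which has no identity
```

Call:
step_arm([
  [1,0,0,-0.006,0],
  [1,0,0,-0.006,0],
  [1,0,0,-0.01,0],
  [1,0,0,-0.02,0],
  [1,0,0,-0.04,0],
  [-1,0,0,-0.06,0],
  [-1,0,0,-0.06,0],
  [-1,0,0,-0.06,0],
  [-1,0,0,-0.04,0],
  [-1,0,0,0,0],
])

```text
time: 10.35
ee_pos: [621.8, -117.4, 231.1]
tcp_rot: [[-0.063, 0.998, 0.005], [0.998, 0.063, -0.001], [-0.001, 0.004, -1.0]]
wrist_force: [-0.1, 0.3, 0.5]
opening: 37.8
grip_force: 0.0
```

Run:
```python
from h import *
im=cv2.imread("pics/t4.png").astype(int)
print([(v,im[v,250].tolist()) for v in range(158,190)])
h=(im[:,:,2]-im[:,:,0]>9)
P=[]
for u in range(239,276,3):
    r=np.where(h[158:190,u])[0]+158
    if len(r)>5: print(u,r.min(),r.max(),len(r)); P.append(onz("top",u,(r.min()+r.max())/2,85))
P=np.array(P); k=np.polyfit(P[:,1],P[:,0],1); print(k,np.polyval(k,140))
```

```text
[(158, [113, 115, 105]), (159, [114, 118, 108]), (160, [115, 119, 110]), (161, [123, 127, 117]), (162, [117, 121, 110]), (163, [75, 81, 82]), (164, [103, 111, 116]), (165, [120, 129, 134]), (166, [130, 141, 146]), (167, [139, 149, 153]), (168, [143, 155, 159]), (169, [146, 157, 163]), (170, [149, 162, 166]), (171, [147, 160, 165]), (172, [147, 157, 164]), (173, [142, 154, 160]), (174, [137, 148, 153]), (175, [130, 142, 146]), (176, [121, 132, 137]), (177, [110, 119, 123]), (178, [93, 103, 106]), (179, [71, 79, 83]), (180, [61, 57, 57]), (181, [111, 103, 98]), (182, [226, 219, 215]), (183, [215, 207, 203]), (184, [37, 35, 33]), (185, [120, 124, 114]), (186, [117, 122, 111]), (187, [119, 122, 112]), (188, [118, 121, 110]), (189, [118, 120, 110])]
239 164 189 19
242 164 189 17
245 164 179 16
248 164 179 16
251 164 179 16
254 164 178 15
257 163 178 16
260 163 177 15
263 163 177 15
266 163 176 14
272 163 176 14
275 163 175 13
[-1.60339347e-01  5.88087333e+02] 565.6398240949155
```

Call:
step_arm([
  [-1,0.052,-0.0073,0,0],
  [-1,0.052,-0.0073,0,0],
  [-1,0.052,-0.0073,0,0],
  [-1,0.052,-0.0073,0,0],
  [-1,0.052,-0.0073,0,0],
  [-1,0.052,-0.0073,0,0],
  [-1,0.052,-0.0073,0,0],
  [-1,0.052,-0.0073,0,0],
  [-1,0.052,-0.0073,0,0],
  [-1,0.052,-0.0073,0,0],
  [-1,0,0,0,0],
  [-1,0,0,0,0],
])

```text
time: 11.55
ee_pos: [568.0, 139.6, 227.2]
tcp_rot: [[-0.063, 0.998, -0.002], [0.998, 0.063, -0.0], [-0.0, -0.002, -1.0]]
wrist_force: [0.5, -0.4, -0.5]
opening: 88.1
grip_force: 0.0
```

Call:
step_arm([
  [-1,0,0,0.04,0],
  [-1,0,0,0.04,0],
  [-1,0,0,0.04,0],
  [-1,0,0,0.04,0],
  [-1,0,0,0.04,0],
  [-1,0,0,0,0],
  [-1,0,0,0,0],
])

```text
time: 12.25
ee_pos: [568.7, 138.7, 128.4]
tcp_rot: [[-0.061, 0.998, -0.001], [0.998, 0.061, -0.0], [-0.0, -0.001, -1.0]]
wrist_force: [0.1, 0.1, -0.1]
opening: 88.2
grip_force: 0.0
```

Call:
step_arm([
  [-1,0.003,0,0.016,0],
  [-1,0,0,0.016,0],
  [-1,0,0,0.016,0],
  [-1,0,0,0.016,0],
  [-1,0,0,0.016,0],
  [-1,0,0,0,0],
])

```text
time: 12.85
ee_pos: [567.8, 141.0, 86.9]
tcp_rot: [[-0.062, 0.998, -0.002], [0.998, 0.062, -0.0], [0.0, -0.002, -1.0]]
wrist_force: [-0.5, -0.1, -0.2]
opening: 88.0
grip_force: 0.0
```

Call:
step_arm([
  [-1,0,0,0.016,0],
  [-1,0,0,0.016,0],
  [-1,0,0,0.016,0],
  [-1,0,0,0.016,0],
  [-1,0,0,0.014,0],
  [-1,0,0,0,0],
  [-1,0,0,0,0],
])

```text
time: 13.55
ee_pos: [568.5, 141.0, 49.2]
tcp_rot: [[-0.062, 0.998, 0.0], [0.998, 0.062, 0.0], [-0.0, 0.0, -1.0]]
wrist_force: [-0.9, -0.7, -0.0]
opening: 88.1
grip_force: 0.0
```

Call:
step_arm([
  [-1,0,0,0.008,0],
  [-1,0,0,0.006,0],
  [-0.2,0,0,0,0],
  [0,0,0,0,0],
  [0.1,0,0,0,0],
  [0.2,0,0,0,0],
  [0.3,0,0,0,0],
  [0.4,0,0,0,0],
  [0.5,0,0,0,0],
  [1,0,0,0,0],
  [1,0,0,0,0],
  [1,0,0,0,0],
  [1,0,0,0,0],
], grip_force=30)

```text
time: 14.85
ee_pos: [568.3, 141.0, 42.4]
tcp_rot: [[-0.062, 0.998, -0.0], [0.998, 0.062, -0.0], [-0.0, -0.0, -1.0]]
wrist_force: [-2.1, -0.2, 4.2]
opening: 52.8
grip_force: 29.1
```

Call:
step_arm([
  [1,0,0,-0.006,0],
  [1,0,0,-0.01,0],
  [1,0,0,-0.02,0],
  [1,0,0,-0.024,0],
  [1,0,0,-0.03,0],
  [1,0,0,-0.03,0],
  [1,0,0,-0.03,0],
  [1,0,0,-0.03,0],
  [1,0,0,-0.03,0],
  [1,0,0,-0.03,0],
  [1,0,0,-0.02,0],
  [1,0,0,0,0],
  [1,0,0,0,0],
  [1,0,0,0,0],
])

```text
time: 16.25
ee_pos: [568.0, 141.0, 171.5]
tcp_rot: [[-0.062, 0.998, -0.002], [0.998, 0.062, -0.0], [0.0, -0.002, -1.0]]
wrist_force: [-0.3, -0.9, -4.8]
opening: 52.9
grip_force: 29.6
```

Run:
```python
from h import *
p=ctrl.read_state(); print(p["ee_pos"],p["wrist_force"],p["wrist_torque"],p["opening"])
snap("top","t5.png"); im=cv2.imread("pics/top0.png").astype(int)
# cradle refine: dark grey rests mask
g=(im.max(2)-im.min(2)<22)&(im.max(2)<95)
for (a,b) in((338,352),(362,377)):
    ys,xs=np.where(g[207:238,a:b]); print(len(xs),xs.mean()+a,ys.mean()+207,xs.min()+a,xs.max()+a,ys.min()+207,ys.max()+207)
```

```text
[567.99449334 140.97464766 171.4632541 ] [-0.32686756 -0.90279572 -4.84050899] [-0.09419856  0.09853346 -0.01505537] 52.940600446012716
127 342.9212598425197 223.22834645669292 338 351 210 237
134 368.45522388059703 219.32089552238807 362 376 207 234
```

Call:
step_arm([
  [1,-0.015,-0.01,0,0],
  [1,-0.03,-0.02,0,0],
  [1,-0.045,-0.026,0,0],
  [1,-0.045,-0.026,0,0],
  [1,-0.045,-0.026,0,0],
  [1,-0.045,-0.026,0,0],
  [1,-0.045,-0.026,0,0],
  [1,-0.045,-0.026,0,0],
  [1,-0.045,-0.026,0,0],
  [1,-0.045,-0.026,0,0],
  [1,-0.045,-0.026,0,0],
  [1,-0.045,-0.026,0,0],
  [1,-0.045,-0.026,0,0],
  [1,-0.045,-0.026,0,0],
  [1,-0.03,-0.02,0,0],
  [1,-0.015,-0.01,0,0],
  [1,0,0,0,-0.0139],
  [1,0,0,0,0],
  [1,0,0,0,0],
])

```text
time: 18.2
ee_pos: [402.3, -184.6, 172.2]
tcp_rot: [[-0.105, 0.994, -0.0], [0.994, 0.105, 0.0], [0.0, -0.0, -1.0]]
wrist_force: [-0.4, -0.4, -4.4]
opening: 52.4
grip_force: 29.6
```

Call:
step_arm([
  [1,0,0,0.02,0],
  [1,0,0,0.03,0],
  [1,0,0,0.03,0],
  [1,0,0,0.03,0],
  [1,0,0,0.03,0],
  [1,0,0,0.03,0],
  [1,0,0,0.03,0],
  [1,0,0,0.03,0],
  [1,0,0,0.02,0],
  [1,0,0,0.01,0],
  [1,0,0,0,0],
  [1,0,0,0,0],
])

```text
time: 19.4
ee_pos: [402.6, -185.1, 42.6]
tcp_rot: [[-0.106, 0.994, 0.001], [0.994, 0.106, -0.0], [-0.001, 0.001, -1.0]]
wrist_force: [1.0, -0.4, -4.0]
opening: 53.3
grip_force: 29.6
```

Call:
step_arm([
  [1,0,0,0.004,0],
  [1,0,0,0.004,0],
  [1,0,0,0.004,0],
  [1,0,0,0,0],
  [1,0,0,0,0],
])

```text
time: 19.9
ee_pos: [402.3, -185.0, 36.2]
tcp_rot: [[-0.106, 0.994, -0.0], [0.994, 0.106, 0.0], [0.0, -0.0, -1.0]]
wrist_force: [-0.0, 0.1, -3.8]
opening: 52.8
grip_force: 29.6
```

Call:
step_arm([
  [1,0,0,0.003,0],
  [1,0,0,0.003,0],
  [1,0,0,0.003,0],
  [1,0,0,0.003,0],
  [1,0,0,0,0],
])

```text
time: 20.4
ee_pos: [402.3, -184.9, 30.0]
tcp_rot: [[-0.106, 0.994, -0.0], [0.994, 0.106, 0.0], [0.0, -0.0, -1.0]]
wrist_force: [-0.3, 0.2, -5.4]
opening: 53.2
grip_force: 29.6
```

Call:
step_arm([
  [1,0,0,0.002,0],
  [1,0,0,0.002,0],
  [1,0,0,0,0],
])

```text
time: 20.7
ee_pos: [402.3, -184.9, 28.1]
tcp_rot: [[-0.106, 0.994, -0.0], [0.994, 0.106, 0.0], [0.0, -0.0, -1.0]]
wrist_force: [1.2, 0.4, -5.0]
opening: 53.0
grip_force: 29.6
```

Call:
step_arm([
  [1,0,0,0.002,0],
  [1,0,0,0.002,0],
  [1,0,0,0,0],
])

```text
time: 21.0
ee_pos: [402.3, -184.9, 26.1]
tcp_rot: [[-0.106, 0.994, -0.0], [0.994, 0.106, 0.0], [0.0, -0.0, -1.0]]
wrist_force: [-0.7, -0.1, -5.1]
opening: 53.1
grip_force: 29.6
```

Call:
step_arm([
  [1,0,0,0.002,0],
  [1,0,0,0.002,0],
  [1,0,0,0,0],
])

```text
time: 21.3
ee_pos: [402.4, -185.1, 24.3]
tcp_rot: [[-0.106, 0.994, 0.0], [0.994, 0.106, -0.0], [-0.0, 0.0, -1.0]]
wrist_force: [-1.8, -1.6, -1.4]
opening: 53.3
grip_force: 29.4
```

Call:
step_arm([
  [1,0,0,0.002,0],
  [1,0,0,0,0],
])

```text
time: 21.5
ee_pos: [402.4, -185.3, 23.4]
tcp_rot: [[-0.106, 0.994, 0.0], [0.994, 0.106, -0.001], [-0.001, 0.0, -1.0]]
wrist_force: [-2.8, -3.3, 0.3]
opening: 53.1
grip_force: 29.5
```

Call:
step_arm([
  [1,0,0,0.002,0],
  [1,0,0,0,0],
])

```text
time: 21.7
ee_pos: [402.5, -185.5, 22.4]
tcp_rot: [[-0.106, 0.994, 0.0], [0.994, 0.106, -0.001], [-0.001, 0.0, -1.0]]
wrist_force: [-2.6, -4.3, 1.5]
opening: 53.4
grip_force: 29.5
```

Contact came at ee z≈24.5, exactly where the geometry predicted. I'll ease the grip so the thin end settles, then open.

Call:
step_arm([
  [1,0,0,0,0],
  [1,0,0,0.002,0],
  [1,0,0,0.002,0],
  [1,0,0,0.001,0],
  [1,0,0,0,0],
  [1,0,0,0,0],
], grip_force=6)

```text
time: 22.3
ee_pos: [402.3, -184.9, 19.9]
tcp_rot: [[-0.106, 0.994, -0.0], [0.994, 0.106, -0.0], [-0.0, -0.0, -1.0]]
wrist_force: [-3.6, -1.7, 4.9]
opening: 53.6
grip_force: 5.5
```

Call:
step_arm([
  [0.35,0,0,0,0],
  [0.3,0,0,0,0],
  [0.25,0,0,0,0],
  [0.2,0,0,0,0],
  [0.15,0,0,0,0],
  [0.1,0,0,0,0],
  [0,0,0,0,0],
  [-0.2,0,0,0,0],
  [-0.5,0,0,0,0],
  [-1,0,0,0,0],
  [-1,0,0,0,0],
  [-1,0,0,0,0],
  [-1,0,0,0,0],
])

```text
time: 23.6
ee_pos: [402.4, -184.9, 19.7]
tcp_rot: [[-0.106, 0.994, 0.0], [0.994, 0.106, 0.0], [0.0, 0.0, -1.0]]
wrist_force: [0.1, -0.3, -0.4]
opening: 88.0
grip_force: 0.0
```

Released with no force on the wrist. Next: retreat straight up, move the arm aside and look.

Call:
step_arm([
  [-1,0,0,-0.01,0],
  [-1,0,0,-0.02,0],
  [-1,0,0,-0.03,0],
  [-1,0,0,-0.04,0],
  [-1,0,0,-0.05,0],
  [-1,0,0,-0.06,0],
  [-1,0,0,-0.06,0],
  [-1,0,0,-0.06,0],
  [-1,0,0,-0.06,0],
  [-1,0,0,-0.06,0],
  [-1,-0.03,0,0,0],
  [-1,-0.06,0,0,0],
  [-1,-0.06,0,0,0],
  [-1,-0.06,0,0,0],
  [-1,-0.06,0,0,0],
  [-1,-0.06,0,0,0],
  [-1,-0.03,0,0,0],
  [-1,0,0,0,0],
  [-1,0,0,0,0],
])

```text
time: 25.5
ee_pos: [421.0, -363.5, 244.3]
tcp_rot: [[-0.105, 0.994, -0.001], [0.994, 0.105, 0.001], [0.001, -0.0, -1.0]]
wrist_force: [0.5, 0.5, -0.2]
opening: 88.1
grip_force: 0.0
```

Run:
```python
from h import *
p=ctrl.read_state(); print(p["ee_pos"],p["time"])
a=snap("top","t6.png")[130:250,215:395]; b=snap("side","s6.png")[150:280,265:400]
o=np.zeros((575,720,3),np.uint8);o[:320,:480]=cv2.resize(a,(480,320),interpolation=cv2.INTER_CUBIC);o[323:575,:262]=cv2.resize(b,(262,252),interpolation=cv2.INTER_CUBIC)
c=cv2.imread("pics/t6.png")[195:247,325:390]; o[323:575,280:595]=cv2.resize(c,(315,252),interpolation=cv2.INTER_CUBIC)
cv2.imwrite("pics/c8.png",o)
```

```text
[ 421.048834   -363.53278188  244.34935519] 25.5
```

View pics/c8.png

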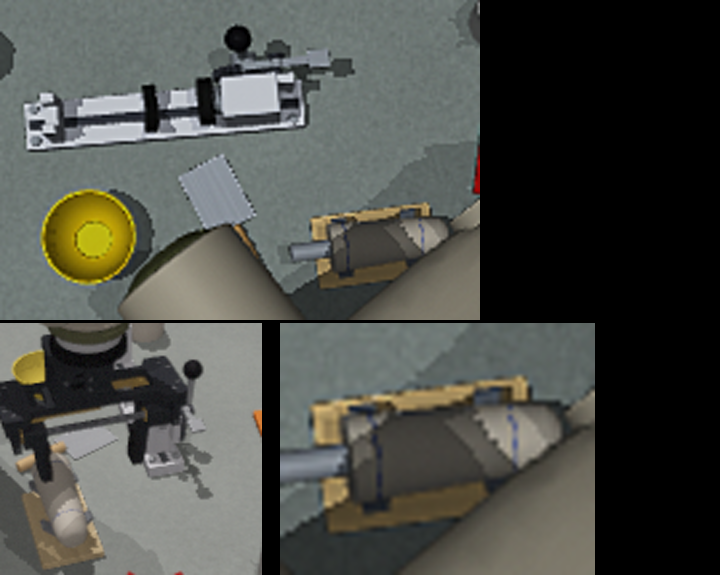

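The picture shows the model lying in both V rests along the plywood cradle. Its thick end is at about column 338, as expected for a centred balance point. The cup is still right back, the ball upright, the pad sprung back, and the bowl and spatula are unmoved. Handing in.

```bash
python3 -c "
from station import ctrl
print(ctrl.close_job())"
```

```text
the job is handed in; nothing more can be done
None
```

I freed the clamp, laid the model centred in the plywood cradle's V rests, released it and handed the job in at about 25.5 s. The last pictures show the cup still right back and the bowl and spatula where they were; the stump and pot weren't in those crops, and no verdict came back.

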